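# Heel in and swing home: docking a stone tray on its board

## Task

Slide the white stone tray lengthwise, still slanted, until its right-hand (heel) end is fully in the corner pocket of the dark dock board, between the rail, the steel end post and the white sprung shoe. Then swing the tray round that end by pushing its front edge near the other end until its back edge lies flush along the rail, and press it squarely there against the orange bumper with a steady push of about 12 N for about a second; never push the tray with more than 30 N. Keep it flat on the board, let go and leave it lying flush; do not disturb the mug, the salt pot or the timer.

Things in the scene. Friction and masses are not known exactly. Their poses are not given: they have to be found in the camera images.
- dock: Fixed dark wooden board, 245 x 385 mm (x -220..25, y -45..340), top 12 mm over the worktop. Origin, at worktop height: inner corner of the heel pocket; x points away from the robot into the rail, y left along the rail. Plane x=0 is the front of the rail's rubber heel strip (fixed, y -15..60); the wooden rail behind is 20 mm high, x 5..21, y -20..242.
- end_post (a point): Top of the steel end post of the pocket, 16 mm in diameter, 20 mm above the board; fixed on the dock at x=-9, y=-8 mm, so that it stops the tray's heel end at the plane dock y=0.
- shoe: White sprung shoe facing the heel strip, 14 mm high. Origin: centre of its round nose (12 mm in diameter), on the board top; at rest at dock x=-84, y=10 mm (face 78 mm from the rail plane). From the nose a 12 mm thick lead-in slants 62 mm back at 30 deg, to dock x=-115, y=64. It yields up to 20 mm to dock -x (3.2 N rising to 7 N) and presses the heel to the rail. A black housing stands behind it.
- bumper: Orange bumper near the left end of the rail, 26 mm wide, 16 mm high. Origin at the centre of its front face, on the board top (dock x=0, y=200 mm); axes as the dock's. It gives by 0.125 mm per newton (8 N/mm), 4 mm at most.
- tray: White stone slab 80 x 235 x 7 mm, 0.26 to 0.44 kg, loose on the board. Origin: centre of the underside; +x to the back edge (goes to the rail), -y to the heel end (goes in the pocket). Starts slanted 0.30 to 0.40 rad (free end nearer the robot), 65 to 95 mm short of the pocket. All home, its centre is at dock x=-40, y=117.5 mm. Sliding takes 1 to 4 N, entering past the shoe up to 10 N more.
- heel_corner (a point): The heel end's back corner of the tray, at tray x=+40, y=-117.5 mm, on its underside: the corner about which the tray swings. It goes to the dock's origin in plan; 12 mm above it in height.
- mug: White and grey mug, 82 x 115 x 92 mm, on the worktop to the right of the board; origin under its centre. Must stay.
- salt_pot: Grey salt pot with a wooden lid, 77 x 77 x 70 mm, on the worktop left of the board; origin under its centre. Must stay.
- timer: Dial timer with a white top, 65 x 65 x 37 mm, on the worktop left of the board, farther back; origin under its centre. Must stay.
There are look-alikes about, which are no part of the job. There is more than one size of the tray; the job needs the larger.

How it is judged:
By the outcome, as a careful person would: the job done as asked, in the order asked, and still so for the second after the job is handed in, with the robot touching nothing.
It also fails if it takes over 67 s, if anything falls off the work surface, if the arm or the gripper's body presses on something with over 40 N, if the wrist force passes 120 N, or if a joint passes its speed limit or range.

## Robot

A 6-joint arm with a two-finger parallel gripper is mounted at the origin on a cart in front of the work surface, level with it; the furniture and walls round the work are solid. World frame = base frame: x ahead of the robot, y to its left, z up, the work surface at z = 0. Lengths are in m, angles in degrees, forces in N, time in s.
With the tool pointing down it reaches from about 0.275 to 0.75 m from the base axis. Payload 10.2 kg.
Tool frame: the origin (TCP) lies midway between the tips of the shut fingers; the grasp point (between the pads) lies 19 mm behind it (tcp_to_grasp is the distance from the TCP to the grasp point, in m); z points along the fingers, y is the line along which they close (so a half turn about z gives the same grasp; the last joint's range is limited). The gripper opens to 88 mm and grips with 3 to 60 N. Pads are 18 mm wide; open, the fingers measure 123 mm over their backs; the gripper's body (75 mm by 187 mm) begins 45 mm behind the grasp point.
Start: joints at [-79.091, 17.928, 85.812, -0, 76.261, -12.8], TCP at [0.211, -0.481, 0.239] pointing down, gripper open.
Joint ranges: [-168.41, 168.41], [-55.51, 124.54], [10.69, 146.95], [-70.63, 250.63], [1, 178], [-165.06, 165.06]. Speed limits (degrees/s): [136.94, 136.94, 172.46, 180, 180, 180].

## Interface

Orientations are given as [roll, pitch, yaw] about the fixed x, y, z axes, in that order (R = Rz(yaw) Ry(pitch) Rx(roll)).
In Python, from workcell import * gives the robot as it stands. The module is installed in compiled form; this text tells all that it offers. Calls block until the motion is done:
- reach(position, orientation): joint-space move of the TCP to a pose.
- servo_line(position, velocity=0.15, rotation=None, until_force=None): straight line of the TCP; rotation=None keeps the orientation; velocity is the mean speed in m/s. With until_force (N) it stops when the force on the tool has changed by that much, and returns True; else False.
- goto_joints(angles): joint-space move.
- set_gripper(opening, grip_force=None): finger opening in m; grip_force is the grip in N (None keeps the last); returns when the fingers have stopped.
- sleep(seconds).
- solve_ik(position, orientation): joint angles nearest the present ones, or None.
- get_obs(): the state.
- grab_frame(name): name is "scene" or "top"; returns a dict with "image" (420x560x3 uint8, red, green, blue), "z_map" (420x560 float32, m along the optical axis (not along the pixel's ray), 0 where there is no reading), "mtx" (3x3 intrinsics, pixels), "R" (3x3) and "t" (3): a world point X has camera coordinates R X + t. Camera axes: x right, y down, z forward; pixel columns grow to the right and rows downward; lengths in m; the calibration is good to about 2 mm. A picture is of the moment at which its call begins.
A pose or a line that the arm cannot do raises MotionError and nothing moves.
- sign_off(): hands the job in; it is judged then, once.
The state is a dict: "time": time; "joint_positions": joint angles; "dq": joint speeds; "joint_efforts": joint torques, N m; "tool_pos": TCP position; "tcp_rot": TCP orientation; "ft_force": force on the tool from outside, world axes, zero at the start; "torque": the same for the moment, N m; "gripper_width": finger opening in m; "gripper_force": force on a finger pad.
Only numpy, scipy, OpenCV 4.12 (cv2) and the standard library are available. Lean on these libraries where they do the work, as an engineer would, in place of code of your own. Each camera call takes 0.05 s, during which the arm holds its last target. There are 200 camera calls.

## Working session

There is one attempt and no reset: what is moved stays moved. The work goes in short steps, each a Python script; the robot and the scene stay as the last script left them, time stands still between calls to the robot, and variables do not carry over. Pictures are saved under pics/ and viewed, at most 10 in all, crops included, and the job is handed in when it is done.

```bash
mkdir -p pics; python3 - <<'E'
from workcell import *
import cv2, numpy as np
for n in ("scene","top"):
    f=grab_frame(n); cv2.imwrite(f"pics/{n}0.png",f["image"][:,:,::-1]); np.savez(f"{n}0.npz",**f)
    print(n,f["mtx"].round(1).tolist(),(-f["R"].T@f["t"]).round(3),f["R"][2].round(2),(f["z_map"]>0).mean())
o=get_obs();print(o["time"],o["tool_pos"],o["tcp_rot"],o["ft_force"],o["gripper_width"])
E
```

```text
scene [[403.7, 0.0, 287.8], [0.0, 403.7, 207.1], [0.0, 0.0, 1.0]] [-0.119  0.455  0.876] [ 0.55 -0.43 -0.72] 0.9957015306122449
top [[419.4, 0.0, 269.2], [0.0, 419.4, 207.4], [0.0, 0.0, 1.0]] [ 0.365 -0.024  1.251] [ 0.13  0.01 -0.99] 0.9959608843537415
0.1 [ 0.21105763 -0.48047371  0.23822605] [-1.79937061e+02 -1.34293011e-02  2.37125597e+01] [ 0.557221    0.02220561 -0.67156273] 0.08788931833529384
```

View pics/scene0.png

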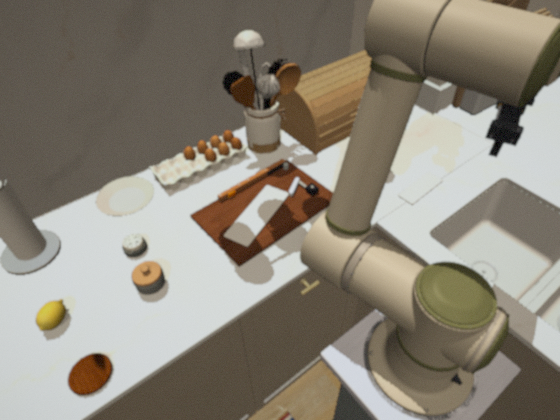

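View pics/top0.png

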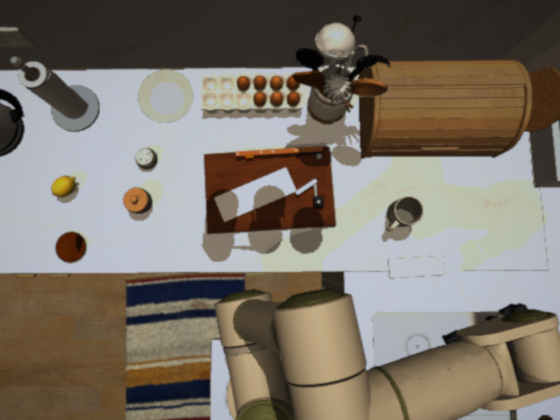

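The top view shows the dock board at cols 205–335, rows 150–232. The slanted white tray is at about (215–297, 170–220), the shoe and its black housing at about (300–320, 185–205), and the rail with its orange bumper at row 153. In the scene view the board is at about (195–335, 165–265).

```bash
cat > h.py <<'E'
from workcell import *
import cv2, numpy as np
def ray(f,uv,z):
    """pixels -> world points on plane z"""
    uv=np.atleast_2d(np.asarray(uv,float)); C=-f["R"].T@f["t"]
    d=np.c_[uv,np.ones(len(uv))]@np.linalg.inv(f["mtx"]).T@f["R"]
    return C+d*((z-C[2])/d[:,2])[:,None]
def tri(fa,a,fb,b):
    P=[f["mtx"]@np.c_[f["R"],f["t"]] for f in (fa,fb)]
    X=cv2.triangulatePoints(P[0],P[1],np.float64(a).reshape(2,1),np.float64(b).reshape(2,1)).ravel(); return X[:3]/X[3]
def proj(f,X):
    c=np.atleast_2d(X)@f["R"].T+f["t"]; p=c@f["mtx"].T; return p[:,:2]/p[:,2:]
def crop(f,c0,c1,r0,r1,s,name):
    cv2.imwrite(f"pics/{name}.png",cv2.resize(f["image"][r0:r1,c0:c1,::-1],None,fx=s,fy=s,interpolation=cv2.INTER_CUBIC))
E
python3 - <<'E'
from h import *
f=dict(np.load("top0.npz"));g=dict(np.load("scene0.npz"))
crop(f,195,345,140,240,5.3,"topc"); crop(g,185,345,150,270,5,"scenec")
for n,F in (("t",f),("s",g)):
    hsv=cv2.cvtColor(F["image"],cv2.COLOR_RGB2HSV)
    roi=np.zeros(hsv.shape[:2],np.uint8)
    if n=="t": roi[140:240,195:345]=1
    else: roi[150:270,185:345]=1
    m=((hsv[...,1]<90)&(hsv[...,2]>120)).astype(np.uint8)*roi
    k,l,st,ce=cv2.connectedComponentsWithStats(m)
    for i in range(1,k):
        if st[i,4]>20: print(n,st[i],ce[i].round(1),cv2.boxPoints(cv2.minAreaRect(np.argwhere(l==i)[:,::-1].astype(np.float32))).round(1).tolist())
E
```

```text
t [ 195  140  150  100 4181] [267.6 186.2] [[195.0, 140.0], [344.0, 140.0], [344.0, 239.0], [195.0, 239.0]]
t [ 216  167  101   54 2178] [258.9 192.9] [[212.39999389648438, 187.5], [310.20001220703125, 159.5], [319.70001220703125, 192.89999389648438], [222.0, 220.89999389648438]]
s [  185   150   160   120 10563] [265.3 209.7] [[185.0, 150.0], [344.0, 150.0], [344.0, 269.0], [185.0, 269.0]]
s [ 224  176   83   70 1925] [259.2 212.2] [[220.10000610351562, 231.3000030517578], [285.3999938964844, 163.8000030517578], [306.6000061035156, 184.3000030517578], [241.39999389648438, 251.89999389648438]]
```

View pics/topc.png

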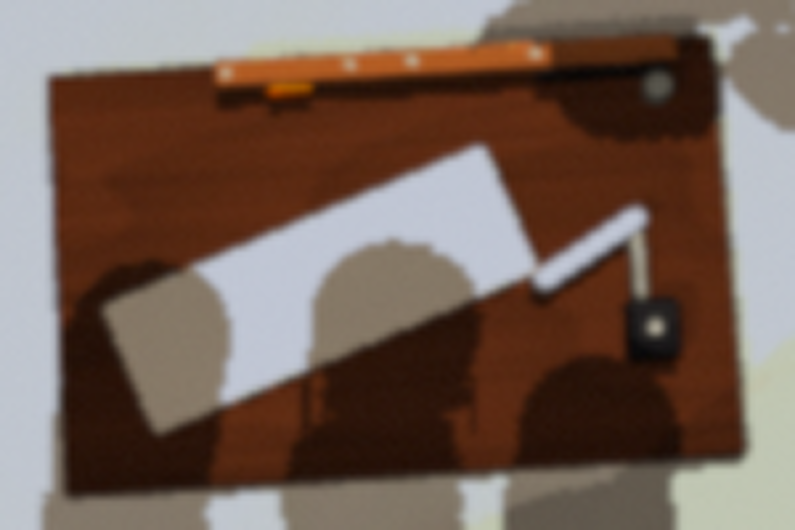

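View pics/scenec.png

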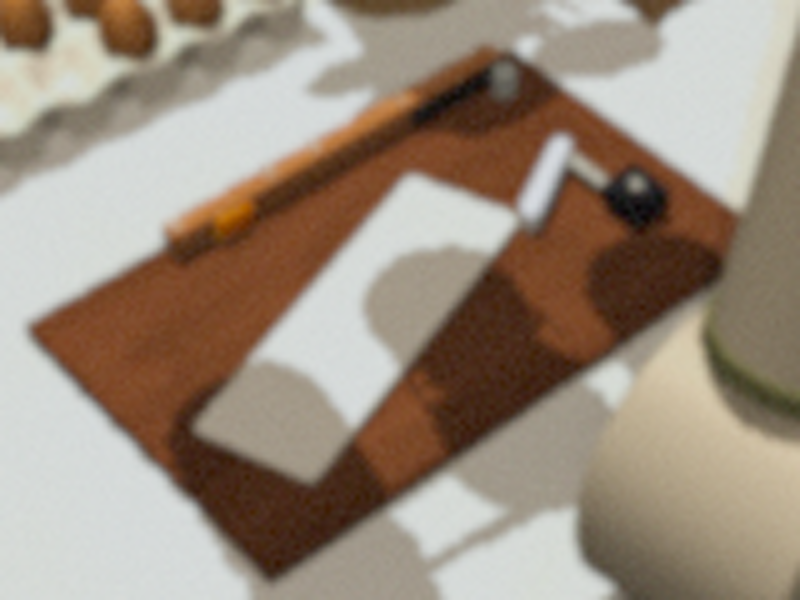

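The crops show the tray corners (topc) at about (103,305), (158,436), (537,268) and (485,143). The board corners are at (50,75), (66,495), (745,458) and (713,35), and the post is at (657,86). The shoe nose is at (638,213) and the lead-in end at (543,285), next to the tray's front heel corner. The bumper is at (290,90).

```bash
cat >> h.py <<'E'
def quad(cont,guess):
    """refine quad corners: fit a line to contour points close to each guessed side"""
    g=np.float64(guess); L=[]
    for i in range(4):
        a,b=g[i],g[(i+1)%4]; d=(b-a)/np.linalg.norm(b-a); n=np.array([-d[1],d[0]])
        s=(cont-a)@d/np.linalg.norm(b-a); e=(cont-a)@n
        p=cont[(s>.1)&(s<.9)&(abs(e)<2.5)]
        vx,vy,x,y=cv2.fitLine(np.float32(p),cv2.DIST_HUBER,0,.01,.01).ravel()
        L.append(np.cross([x,y,1],[x+vx,y+vy,1]))
    c=np.array([np.cross(L[i-1],L[i]) for i in range(4)]); return c[:,:2]/c[:,2:]
def fit2(src,dst):
    """rigid 2D: dst=R src+t -> yaw(rad), t, residuals"""
    s,d=src-src.mean(0),dst-dst.mean(0)
    a=np.arctan2((s[:,0]*d[:,1]-s[:,1]*d[:,0]).sum(),(s*d).sum()); R=np.array([[np.cos(a),-np.sin(a)],[np.sin(a),np.cos(a)]])
    t=dst.mean(0)-R@src.mean(0); return a,t,np.linalg.norm(dst-(src@R.T+t),axis=1)
def contour(m):
    """subpixel-ish contour by upsampling the mask"""
    u=cv2.resize(m.astype(np.float32),None,fx=4,fy=4,interpolation=cv2.INTER_LINEAR)
    c,_=cv2.findContours((u>.5).astype(np.uint8),cv2.RETR_LIST,cv2.CHAIN_APPROX_NONE)
    return (np.vstack(c)[:,0]+.5)/4-.5
TR=np.array([[.04,.1175],[-.04,.1175],[-.04,-.1175],[.04,-.1175]])   # order: free-back, free-front, heel-front, heel-back
DK=np.array([[.025,.34],[-.22,.34],[-.22,-.045],[.025,-.045]])
def masks(F):
    h=cv2.cvtColor(F["image"],cv2.COLOR_RGB2HSV)
    wood=(h[...,1]>110)|(h[...,2]<60)
    return wood, ~wood
E
python3 - <<'E'
from h import *
f=dict(np.load("top0.npz"));g=dict(np.load("scene0.npz"))
def T(p): return np.array(p)/5.3+[195,140]-.4
def S(p): return np.array(p)/5+[185,150]-.4
gt=[T([(103,305),(158,436),(537,268),(485,143)]),S([(192,432),(318,485),(520,222),(410,173)])]
gd=[T([(50,75),(66,495),(745,458),(713,35)]),S([(33,327),(270,578),(738,217),(492,46)])]
q={}
for n,F,a,b in (("top",f,gt[0],gd[0]),("scene",g,gt[1],gd[1])):
    w,_=masks(F); c=contour(w)
    for nm,gs,M,z in (("tray",a,TR,.019),("dock",b,DK,.012)):
        try:
            p=quad(c,gs); q[n,nm]=p; W=ray(F,p,z)[:,:2]; A,t,r=fit2(M,W)
            print(n,nm,p.round(1).tolist(),"\n ",W.round(4).tolist(),np.degrees(A).round(2),t.round(4),"res mm",(r*1e3).round(1))
        except Exception as e: print(n,nm,e)
for nm in ("tray","dock"):
    if len([k for k in q if k[1]==nm])==2:
        print(nm,[tri(f,q["top",nm][i],g,q["scene",nm][i]).round(4).tolist() for i in range(4)])
# points from two views
for nm,a,b in (("post",T((657,86)),S((503,75))),("shoe nose",T((638,213)),S((566,140))),("bumper",T((290,90)),S((235,218))),("housing",T((655,327)),S((635,183)))):
    print(nm,tri(f,a,g,b).round(4),ray(f,a,.026)[0].round(4))
E
```

```text
top tray [[212.5, 196.7], [223.1, 222.6], [297.6, 191.1], [286.2, 165.2]] 
  [[0.564, 0.1556], [0.4861, 0.1234], [0.5787, -0.0979], [0.658, -0.065]] 22.86 [0.5717 0.029 ] res mm [2.9 3.5 3.6 4. ]
top dock [[204.9, 154.6], [207.3, 232.8], [334.7, 225.1], [328.1, 144.8]] 
  [[0.6947, 0.1813], [0.4571, 0.1707], [0.477, -0.2066], [0.7218, -0.1932]] 3.37 [ 0.6937 -0.1534] res mm [7.3 3.8 4.7 3.8]
scene tray [[220.4, 236.2], [247.5, 247.8], [291.7, 192.2], [265.6, 182.5]] 
  [[0.5615, 0.1628], [0.4814, 0.1273], [0.5754, -0.1002], [0.6609, -0.0636]] 23.13 [0.5698 0.0316] res mm [7.5 6.4 8.8 8.6]
scene dock [[190.9, 216.2], [239.4, 264.7], [337.8, 197.2], [281.0, 157.3]] 
  [[0.6859, 0.1877], [0.453, 0.1726], [0.4764, -0.2005], [0.7363, -0.1825]] 5.13 [ 0.6982 -0.1439] res mm [11.5  5.  10.3 10. ]
tray [[0.5666, 0.1584, 0.0105], [0.4869, 0.1243, 0.0112], [0.5776, -0.0993, 0.0182], [0.6587, -0.0639, 0.0202]]
dock [[0.6983, 0.1836, -0.0014], [0.4572, 0.1712, 0.0065], [0.4788, -0.2061, 0.0065], [0.7267, -0.1866, 0.015]]
post [ 0.6851 -0.1615  0.0243] [ 0.6842 -0.1618  0.026 ]
shoe nose [ 0.6102 -0.1505  0.0263] [ 0.6113 -0.1496  0.026 ]
bumper [0.6855 0.0461 0.0198] [0.6837 0.0455 0.026 ]
housing [ 0.5465 -0.1562  0.0323] [ 0.5466 -0.1577  0.026 ]
```

```bash
cat >> h.py <<'E'
def edges(F,guess,h=4.0):
    """quad corners from gradient-centroid edges sampled across each side (blue channel: wood dark, stone/top bright)"""
    b=cv2.GaussianBlur(F["image"][...,2].astype(np.float32),(0,0),.6); g=np.float64(guess); L=[];k=np.arange(-h,h+.01,.25)
    for i in range(4):
        a,c=g[i],g[(i+1)%4]; d=(c-a)/np.linalg.norm(c-a); n=np.array([-d[1],d[0]])
        o=a+np.linspace(.12,.88,60)[:,None]*(c-a); P=o[:,None]+k[None,:,None]*n
        v=cv2.remap(b,np.float32(P[...,0]),np.float32(P[...,1]),cv2.INTER_LINEAR)
        gr=np.abs(np.gradient(v,axis=1)); j=gr.argmax(1); e=[]
        for r in range(60):
            lo,hi=max(j[r]-5,0),min(j[r]+6,len(k)); w=gr[r,lo:hi]
            if w.max()>4: e.append(o[r]+n*(w@k[lo:hi]/w.sum()))
        vx,vy,x,y=cv2.fitLine(np.float32(e),cv2.DIST_L1,0,.01,.01).ravel(); L.append(np.cross([x,y,1],[x+vx,y+vy,1]))
    c=np.array([np.cross(L[i-1],L[i]) for i in range(4)]); return c[:,:2]/c[:,2:]
E
python3 - <<'E'
from h import *
f=dict(np.load("top0.npz"));g=dict(np.load("scene0.npz"))
T=lambda p: np.array(p)/5.3+[195,140]-.4
S=lambda p: np.array(p)/5+[185,150]-.4
gt=[T([(103,305),(158,436),(537,268),(485,143)]),S([(192,432),(318,485),(520,222),(410,173)])]
gd=[T([(50,75),(66,495),(745,458),(713,35)]),S([(33,327),(270,578),(738,217),(492,46)])]
q={}
for n,F,a,b in (("top",f,gt[0],gd[0]),("scene",g,gt[1],gd[1])):
    for nm,gs,M,z in (("tray",a,TR,.019),("dock",b,DK,.012)):
        p=edges(F,gs,3.); q[n,nm]=p; W=ray(F,p,z)[:,:2]; A,t,r=fit2(M,W)
        print(n,nm,(p-gs).round(1).tolist(),W.round(4).tolist(),"\n  ",np.degrees(A).round(2),t.round(4),"res mm",(r*1e3).round(1),"sides",np.linalg.norm(W-np.roll(W,-1,0),axis=1).round(4))
for nm in ("tray","dock"):
    print(nm,[tri(f,q["top",nm][i],g,q["scene",nm][i]).round(4).tolist() for i in range(4)])
# post, bumper centroid masks top
h=cv2.cvtColor(f["image"],cv2.COLOR_RGB2HSV)
for nm,(c0,c1,r0,r1),z in (("bumper",(243,256,153,160),.028),):
    s=h[r0:r1,c0:c1]; m=(s[...,2]>200)&(s[...,1]>150); p=np.argwhere(m)[:,::-1]+[c0,r0]; print(nm,len(p),p.mean(0),ray(f,p.mean(0),z))
print("post",ray(f,T((657,86)),.032),"nose",ray(f,T((636,214)),.026),"leadin end",ray(f,T((543,283)),.026))
E
```

```text
top tray [[-0.8, -0.0], [-0.8, -0.1], [0.8, 0.6], [-0.3, -0.4]] [[0.5626, 0.1532], [0.4887, 0.1219], [0.5799, -0.0953], [0.6549, -0.0637]] 
   22.92 [0.5715 0.029 ] res mm [0.4 0.3 0.7 0.8] sides [0.0803 0.2356 0.0813 0.2358]
top dock [[-0.3, -0.3], [-0.7, 0.9], [0.3, -0.4], [0.1, -1.3]] [[0.6983, 0.1848], [0.4537, 0.1734], [0.4756, -0.2087], [0.7217, -0.1966]] 
   3.2 [ 0.6929 -0.1536] res mm [2.6 0.6 2.1 1.4] sides [0.245  0.3827 0.2464 0.3821]
scene tray [[-1.4, -0.2], [-1.1, 0.2], [1.7, -1.6], [-0.6, -0.6]] [[0.5608, 0.1595], [0.4848, 0.1259], [0.5774, -0.0964], [0.6559, -0.0617]] 
   23.04 [0.5697 0.0319] res mm [3.9 2.7 4.7 3.5] sides [0.0831 0.2408 0.0858 0.2408]
scene dock [[-1.4, 1.0], [0.7, 1.7], [3.4, 2.0], [-1.3, -2.6]] [[0.6884, 0.1899], [0.4474, 0.1766], [0.4875, -0.2017], [0.7394, -0.1875]] 
   5.79 [ 0.7025 -0.1426] res mm [9.5 3.7 7.9 7.9] sides [0.2414 0.3804 0.2523 0.3808]
tray [[0.5649, 0.1557, 0.0119], [0.4896, 0.1229, 0.0119], [0.5793, -0.0962, 0.0178], [0.6558, -0.063, 0.0182]]
dock [[0.7014, 0.1864, -0.0012], [0.4538, 0.1743, 0.0031], [0.4798, -0.2036, 0.0163], [0.7258, -0.1892, 0.0187]]
bumper 0 [nan nan] [[nan nan nan]]
post [[ 0.68260147 -0.16113204  0.032     ]] nose [[ 0.61070631 -0.14844343  0.026     ]] leadin end [[ 0.57193357 -0.09578288  0.026     ]]<stdin>:17: RuntimeWarning: Mean of empty slice.
  ret = um.true_divide(
```

Top-view fits have sub-mm to 2 mm residuals, with sides of 80/235 and 245/383 mm. That gives the tray at (0.5715, 0.029) and 22.9°, and the dock at (0.693, −0.1535) and 3.2°. The slant is 0.345 rad, and the post and lead-in agree within 2 mm. Next I touch the board beside the free end, then push.

```bash
cat >> h.py <<'E'
R2=lambda a: np.array([[np.cos(a),-np.sin(a)],[np.sin(a),np.cos(a)]])
DO,DA=np.array([.6929,-.1536]),np.radians(3.15)
d2w=lambda p: DO+R2(DA)@np.asarray(p,float)
w2d=lambda p: R2(DA).T@(np.asarray(p,float)-DO)
def st(s=""):
    o=get_obs(); print(s,"t",round(o["time"],2),"tcp",o["tool_pos"].round(4),"F",o["ft_force"].round(1)); return o
E
python3 - <<'E'
from h import *
t,a=np.array([.5715,.029]),np.radians(22.92)
p=t+R2(a)@[0,.1175+.022]
for y in (112.92,-67.08):
    j=solve_ik([*p,.10],[180,0,y]); print(y,None if j is None else np.round(j,1))
ok=[y for y in (112.92,-67.08) if solve_ik([*p,.10],[180,0,y]) is not None]
y=min(ok,key=lambda y:abs(solve_ik([*p,.10],[180,0,y])[5]))
set_gripper(.040,20)
reach([*p,.10],[180,0,y]); st("above")
servo_line([*p,.030],.1); st("low")
c=servo_line([*p,.004],.02,until_force=2.5); o=st(f"touch {c}")
z=o["tool_pos"][2]; open("z.txt","w").write(f"{z} {y}")
servo_line([*p,z+.0028],.05); o=st("lift")
f=grab_frame("top"); crop(f,195,345,140,240,5.3,"t1")
E
```

```text
112.92 [  4.5  28.4  92.9   0.   58.7 -18.4]
-67.08 [  4.5  28.4  92.9  -0.   58.7 161.6]
above t 3.49 tcp [0.5175 0.1568 0.1002] F [ 0.2 -0.3  0.1]
low t 4.34 tcp [0.5176 0.1575 0.0305] F [-0.4 -0.5 -0.2]
touch True t 5.21 tcp [0.5171 0.1575 0.0124] F [-0.5  0.4  6.1]
lift t 5.46 tcp [0.5172 0.1575 0.0152] F [ 0.3 -0.8  0.3]
```

View pics/t1.png

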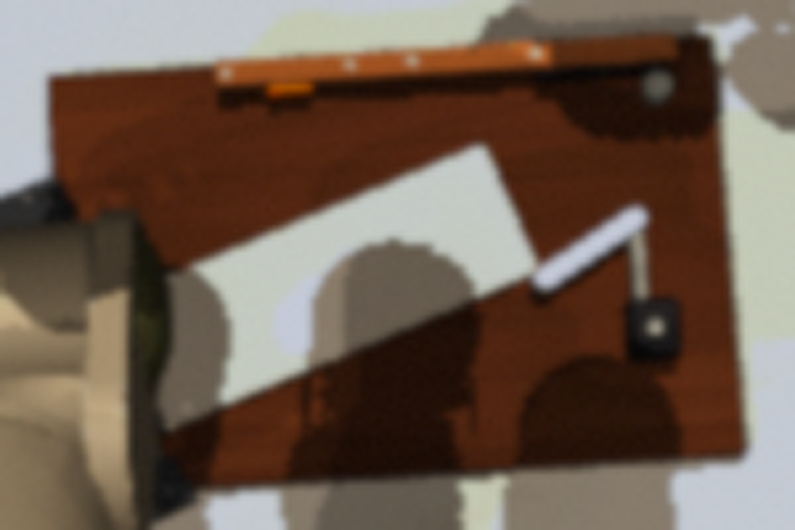

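The board is at z = 0.0124 by touch. The picture shows the gripper beyond the tray's free end, with the tray unmoved (heel corner still at (485,143)) and the heel end visible. Next I slide it.

```bash
python3 - <<'E'
from h import *
a=np.radians(22.92); u=R2(a)@[0,-1.]
o=get_obs(); p0=o["tool_pos"].copy(); F0=o["ft_force"].copy(); z=p0[2]
def go(s,v,lim):
    c=servo_line([*(p0[:2]+u*s),z],v,until_force=lim); o=get_obs()
    F=o["ft_force"]-F0; print(f"s {s} hit {c} t {o['time']:.2f} at {((o['tool_pos'][:2]-p0[:2])@u)*1e3:.1f}mm lat {np.cross(u,o['tool_pos'][:2]-p0[:2])*1e3:.1f} push {-F[:2]@u:.1f} lat {np.cross(u,F[:2]):.1f} Fz {F[2]:.1f}"); return c
for s in (.025,.045,.065,.080):
    if go(s,.04,16): break
f=grab_frame("top"); crop(f,195,345,140,240,5.3,"t2")
E
```

```text
s 0.025 hit False t 6.28 at 25.1mm lat -0.0 push 0.3 lat 0.2 Fz 0.1
s 0.045 hit False t 6.93 at 45.3mm lat -0.0 push 0.7 lat 0.5 Fz 0.7
s 0.065 hit False t 7.58 at 65.3mm lat 0.0 push 0.1 lat 0.2 Fz 0.0
s 0.08 hit False t 8.11 at 80.4mm lat 0.0 push 1.0 lat 0.4 Fz 1.0<stdin>:6: DeprecationWarning: Arrays of 2-dimensional vectors are deprecated. Use arrays of 3-dimensional vectors instead. (deprecated in NumPy 2.0)
```

View pics/t2.png

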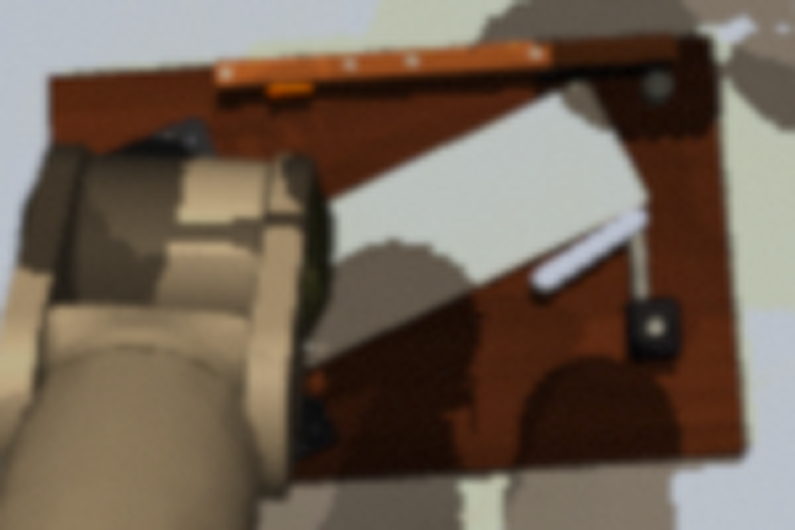

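The tray's heel is entering. Its front corner at (647,190) is past the shoe nose, and its back corner at about (585,82) is close to the heel strip with about 30 mm to go. I continue slowly.

```bash
cat > go.py <<'E'
from h import *
def push(p0,u,z,s,v,lim,F0,rot=None):
    c=servo_line([*(p0+u*s),z],v,rotation=rot,until_force=lim); o=get_obs(); F=o["ft_force"]-F0
    d=o["tool_pos"][:2]-p0; print(f"s {s*1e3:.1f} hit {c} t {o['time']:.2f} at {d@u*1e3:.1f} push {-F[:2]@u:.1f} lat {u[0]*F[1]-u[1]*F[0]:.1f} Fz {F[2]:.1f}"); return -F[:2]@u
E
python3 - <<'E'
from go import *
u=R2(np.radians(22.92))@[0,-1.]; p0=np.array([.5172,.1575]); F0=np.array([.3,-.8,.3]); z=get_obs()["tool_pos"][2]
s=.080; hist=[]
while s<.118:
    s+=.002; F=push(p0,u,z,s,.02,14,F0)
    if F>17: break
E
```

```text
s 82.0 hit False t 8.41 at 81.7 push 4.1 lat 0.0 Fz 0.6
s 84.0 hit False t 8.66 at 83.0 push 8.1 lat 0.9 Fz 0.4
s 86.0 hit False t 8.91 at 84.8 push 9.3 lat 0.6 Fz 2.0
s 88.0 hit False t 9.16 at 86.6 push 10.7 lat 1.0 Fz 1.4
s 90.0 hit False t 9.41 at 88.6 push 9.8 lat 1.1 Fz 0.6
s 92.0 hit False t 9.66 at 90.5 push 10.9 lat 0.7 Fz 1.1
s 94.0 hit False t 9.91 at 92.5 push 10.5 lat 1.6 Fz 0.9
s 96.0 hit False t 10.16 at 94.5 push 10.7 lat 1.5 Fz 1.1
s 98.0 hit False t 10.41 at 96.5 push 11.2 lat 1.9 Fz 1.4
s 100.0 hit False t 10.66 at 98.5 push 11.4 lat 1.1 Fz 1.9
s 102.0 hit False t 10.91 at 100.5 push 12.6 lat 2.1 Fz 1.7
s 104.0 hit False t 11.16 at 102.4 push 12.7 lat 3.0 Fz 1.6
s 106.0 hit False t 11.41 at 104.3 push 12.1 lat 1.2 Fz 1.0
s 108.0 hit False t 11.66 at 106.2 push 13.8 lat 2.3 Fz 3.1
s 110.0 hit False t 11.91 at 106.8 push 20.8 lat 1.7 Fz 4.6
```

Force jumped to 21 N at 106.8 mm, so the tray is against the post. I back off, clear the view and check.

```bash
python3 - <<'E'
from h import *
u=R2(np.radians(22.92))@[0,-1.]; o=get_obs(); p=o["tool_pos"].copy()
q=p.copy(); q[:2]-=u*.03; servo_line(q,.08); q[2]=.09; servo_line(q,.15); 
o=st("up")
j=np.array(o["joint_positions"]); print(j.round(1))
# move aside toward swing start: tool over the board's front-left
set_gripper(0.0,20)
w=d2w([-.21,.20]); reach([*w,.10],[180,0,np.degrees(DA)]) ; st("aside"); print(np.round(get_obs()["joint_positions"],1))
f=grab_frame("top"); np.savez("t3.npz",**f); crop(f,195,345,140,240,5.3,"t3")
E
```

```text
up t 13.12 tcp [0.5465 0.0865 0.0892] F [0.2 0.4 0.3]
[ -3.1  30.6  91.   -0.   58.5 -26. ]
aside t 15.4 tcp [0.4723 0.0346 0.1   ] F [-0.3 -0.3 -0.8]
[-10.   21.1 104.4   0.   54.5  76.8]
```

View pics/t3.png

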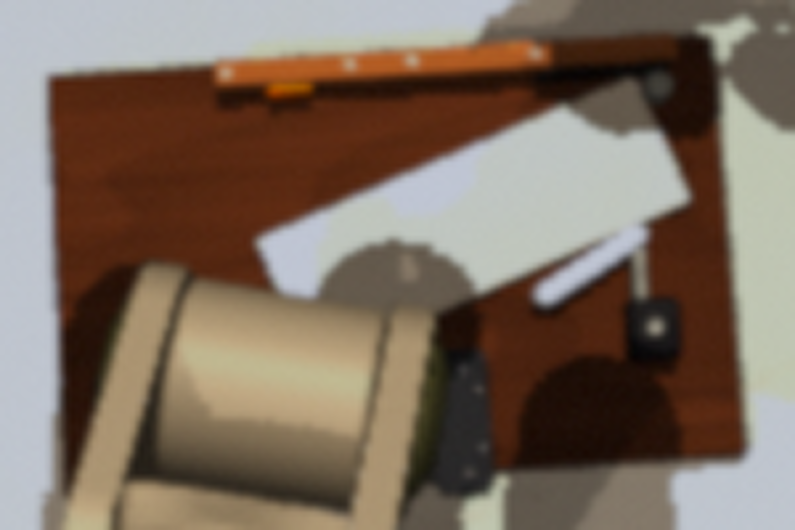

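The tray's back corner is at (637,78), between the rail strip and the post. The front edge is on the shoe, which has yielded, and the free-end back corner is at (257,242). I measure it.

```bash
python3 - <<'E'
from h import *
f=dict(np.load("t3.npz"))
T=lambda p: np.array(p)/5.3+[195,140]-.4
W=ray(f,T([(257,242),(690,198),(637,79)]),.019)[:,:2]
A,t,r=fit2(TR[[0,2,3]],W); print(np.degrees(A),t,r*1e3,"slant",np.degrees(A-DA))
for M in TR[[0,1,2,3]]: print(M,(w2d(t+R2(A)@M)*1e3).round(1))
E
```

```text
23.66253579196485 [ 0.60840769 -0.0583472 ] [0.84370436 3.09745582 2.47923664] slant 20.512535791964847
[0.04   0.1175] [-82.8 223.8]
[-0.04    0.1175] [-157.8  195.8]
[-0.04   -0.1175] [-75.4 -24.3]
[ 0.04   -0.1175] [-0.5  3.7]
```

Measured heel corner at dock (−0.5, 3.7) mm with a 20.5° slant. That is what the geometry predicts for full contact with strip and post while slanted. Now the swing, down to about 3° first.

```bash
cat >> go.py <<'E'
H=np.array([0,.003])
def pose(th,s,gap): # th rad slant; finger centre, gap beyond 9 mm half finger
    return d2w(H+R2(th)@[-.089-gap,s]), [180,0,np.degrees(DA+th)]
E
python3 - <<'E'
from go import *
z=.0152; th0=np.radians(20.5)
p,r=pose(th0,.205,.016); reach([*p,.06],r); servo_line([*p,z],.1); o=st("down"); F0=o["ft_force"].copy()
n=R2(DA)@[1.,0]; ok=True
def seg(th,s,gap,v,lim):
    p,r=pose(th,s,gap); c=servo_line([*p,z],v,rotation=r,until_force=lim); o=get_obs(); F=o["ft_force"]-F0
    print(f"th {np.degrees(th):.1f} hit {c} t {o['time']:.2f} d {(w2d(o['tool_pos'][:2])*1e3).round(1)} F {(R2(DA).T@F[:2]).round(1)} Fz {F[2]:.1f}"); return c
seg(th0,.205,.001,.03,8)
for th,s in ((17,.203),(13,.201),(9,.199),(6,.197),(3.5,.195)):
    if seg(np.radians(th),s,0,.03,12): break
f=grab_frame("top"); np.savez("t4.npz",**f); crop(f,195,345,140,240,5.3,"t4")
E
```

```text
down t 16.53 tcp [ 0.5145 -0.0048  0.0158] F [-0.8 -0.2  0. ]
th 20.5 hit False t 17.18 d [-156.2  163.6] F [ 1.1 -0.6] Fz -0.2
th 17.0 hit False t 17.80 d [-144.2  171. ] F [1.  0.2] Fz -1.4
th 13.0 hit False t 18.44 d [-131.9  178.8] F [-0.4  1.7] Fz 0.6
th 9.0 hit False t 19.07 d [-118.6  185.4] F [ 0.6 -0.4] Fz -0.1
th 6.0 hit False t 19.58 d [-109.   189.6] F [-0.   0.9] Fz -0.2
th 3.5 hit False t 20.02 d [-100.3  192. ] F [ 0.8 -0.4] Fz 0.3
```

View pics/t4.png

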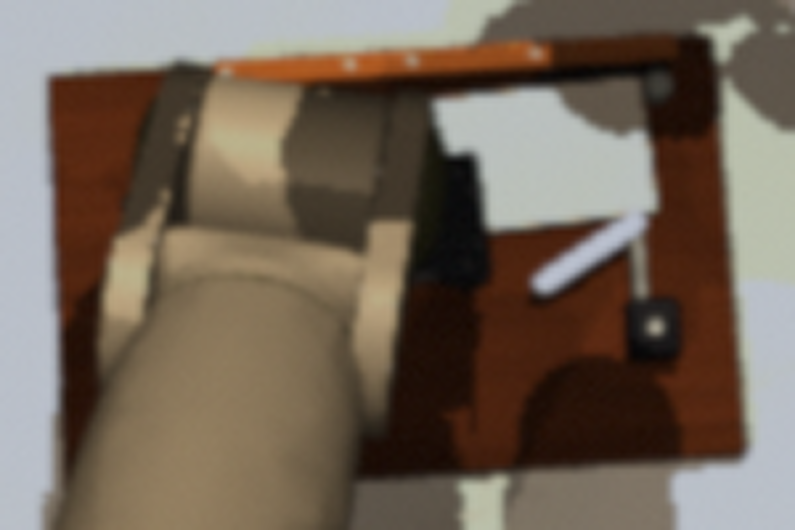

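The swing is at about 4°, and the heel edge (643,78)–(657,210) is right beside the post at (658,86), so the corner has worked its way in. Next I finish to flush and do the press.

```bash
python3 - <<'E'
from go import *
z=.0152; F0=np.array([-.5,-.2,0.]); rot=[180,0,np.degrees(DA)]; n=R2(DA)@[1.,0]
def F():
    v=[]
    for _ in range(4): sleep(.03); v.append(get_obs()["ft_force"]-F0)
    v=np.mean(v,0); return -v[:2]@n, v
x=w2d(get_obs()["tool_pos"][:2])[0]; y=.196
def to(x,v=.03,lim=8): return servo_line([*d2w([x,y]),z],v,rotation=rot,until_force=lim)
print(to(-.093,.03,6),to(-.0905,.015,5)); x=w2d(get_obs()["tool_pos"][:2])[0]
f,v=F(); print("x",x,"F",round(f,1)); cmd=x
while f<11.3 and cmd<-.075:
    cmd+=.0005 if f<9 else .0002; to(cmd,.01,10); f,v=F()
    print(round(cmd*1e3,1),(w2d(get_obs()["tool_pos"][:2])*1e3).round(1),"F",round(f,1),v.round(1))
L=[]; t0=get_obs()["time"]
while get_obs()["time"]-t0<1.3: sleep(.05); L.append(round(float(-(get_obs()["ft_force"]-F0)[:2]@n),1))
print("hold",L,np.mean(L)); st("end")
E
```

```text
False False
x -0.0907482357271301 F 2.5
-90.2 [-90.6 196.2] F 3.9 [-4.   2.4  2. ]
-89.7 [-90.1 196.3] F 4.4 [-4.6  3.   2.5]
-89.2 [-89.7 196.4] F 4.4 [-4.6  3.6  3.2]
-88.7 [-89.4 196.5] F 5.2 [-5.4  3.6  3.3]
-88.2 [-89.3 196.6] F 7.6 [-7.8  3.7  4.3]
-87.7 [-89.1 196.6] F 9.3 [-9.5  3.3  5.3]
-87.5 [-89.1 196.6] F 9.9 [-10.1   3.4   6.4]
-87.3 [-89.  196.6] F 11.0 [-11.2   3.7   6.9]
-87.1 [-89.  196.7] F 12.4 [-12.6   3.4   7.9]
hold [11.8, 11.3, 11.7, 11.4, 12.1, 11.3, 11.9, 11.8, 11.7, 11.2, 12.2, 12.3, 11.2, 12.3, 11.7, 11.7, 12.0, 11.8, 11.0, 11.6, 11.6, 12.3, 12.3, 11.0, 11.0, 11.6] 11.684615384615388
end t 25.71 tcp [0.5932 0.0379 0.0149] F [-12.3   3.3   7.6]
```

The hold was steady at about 11.7 N for 1.3 s. I release and check.

```bash
python3 - <<'E'
from go import *
p=w2d(get_obs()["tool_pos"][:2])
servo_line([*d2w([p[0]-.03,p[1]]),.0155],.04); w=d2w([p[0]-.04,p[1]]); servo_line([*w,.12],.15)
reach([.21,-.38,.24],[180,0,23.7]); st("away")
f=grab_frame("top"); np.savez("t5.npz",**f); crop(f,195,345,140,240,5.3,"t5"); cv2.imwrite("pics/full5.png",f["image"][:,:,::-1])
f0=dict(np.load("top0.npz"))
d=np.abs(f["image"].astype(int)-f0["image"]).max(2)
for nm,(r0,r1,c0,c1) in dict(mug=(190,235,380,430),salt=(183,218,120,155),timer=(143,172,130,162)).items(): print(nm,(d[r0:r1,c0:c1]>60).sum())
E
```

```text
away t 29.5 tcp [ 0.2104 -0.3798  0.2398] F [-0.   0.7  0.1]
mug 0
salt 0
timer 0
```

View pics/t5.png

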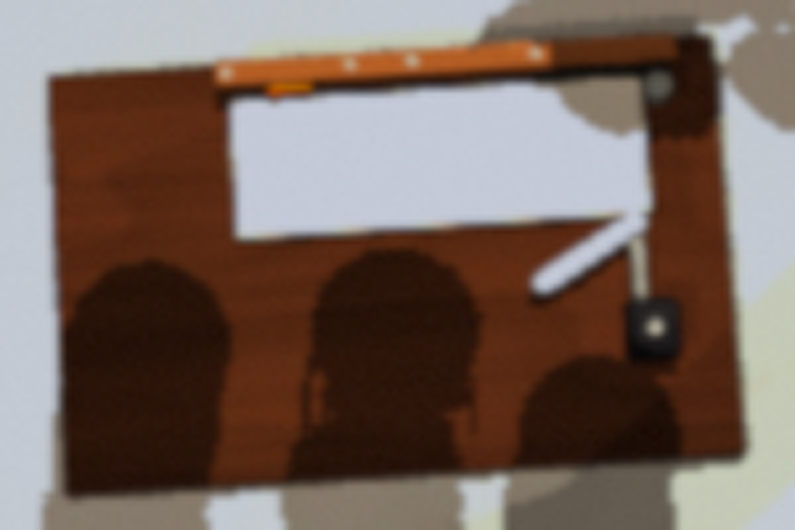

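The tray lies along the rail with its free-end back corner at (228,98), next to the bumper at (290,90). The heel end at (645,80) is beside the post. I measure the fit.

```bash
python3 - <<'E'
from h import *
f=dict(np.load("t5.npz")); T=lambda p: np.array(p)/5.3+[195,140]-.4
p=edges(f,T([(228,98),(235,240),(652,216),(645,80)]),2.5); W=ray(f,p,.019)[:,:2]
print("sides",np.linalg.norm(W-np.roll(W,-1,0),axis=1).round(4),((p-T([0,0])+0)*1).round(1).tolist())
A,t,r=fit2(TR,W); print("yaw",np.degrees(A),"rel",np.degrees(A-DA),"res",(r*1e3).round(1))
for M in [*TR,[0,0]]: print((w2d(t+R2(A)@M)*1e3).round(1))
# rail direction: front top edge of the orange rail (z .032), sample by screw heads/edges in crop
a,b=ray(f,T([(225,73),(536,54)]),.032)[:,:2]; print("rail screws yaw",np.degrees(np.arctan2(-(b-a)[0]*-1,-(b-a)[1])))
post=ray(f,T((658,86)),.032)[0,:2]; n=R2(A).T@(post-(t+R2(A)@[.04,-.1175])); print("post in heel frame mm",n*1e3,"expected (-9,-8)")
E
```

```text
sides [0.0802 0.2353 0.0798 0.2357] [[42.7, 18.8], [44.5, 45.0], [123.2, 40.2], [120.8, 14.3]]
yaw 3.0854937679078147 rel -0.06450623209218515 res [1.  0.4 0.8 0.4]
[-2.00e-01  2.35e+02]
[-80.2 235.1]
[-80.5   0.1]
[-0.5  0. ]
[-40.3 117.6]
rail screws yaw 3.0844112486374233
post in heel frame mm [-10.25701227  -7.57423876] expected (-9,-8)
```

The centre is at dock (−40.3, 117.6) mm against (−40, 117.5), parallel to the rail within 0.1°, and the mug, salt pot and timer have not moved. I hand it in.

```bash
python3 -c "
from workcell import *
print(sign_off())"
```

```text
the job is handed in; nothing more can be done
None
```

The tray is home and handed in at about 30 s: it was slid into the pocket, swung flush and pressed at about 11.7 N for 1.3 s (highest push read about 21 N), and lies within about 0.5 mm and 0.1° of the home pose, with the mug, salt pot and timer unmoved in the top view.

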